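# Bring a retaining ring to its groove with circlip pliers and hold it open there

## Robot

A 7-joint arm with a two-finger parallel gripper is mounted at the origin on the work surface. World frame = base frame: x ahead of the robot, y to its left, z up, the work surface at z = 0. Lengths are in m, angles in rad, forces in N, time in s.
With the tool pointing down it reaches from about 0.425 to 0.825 m from the base axis. Payload 3.6 kg.
Tool frame: the origin (TCP) lies midway between the tips of the shut fingers; the grasp point (between the pads) lies 19 mm behind it (pinch_z is the distance from the TCP to the grasp point, in m); z points along the fingers, y is the line along which they close (so a half turn about z gives the same grasp; the last joint's range is limited). The gripper opens to 93 mm and grips with 3 to 60 N. Pads are 15 mm wide; open, the fingers measure 128 mm over their backs; the gripper's body (75 mm by 188 mm) begins 65 mm behind the grasp point.
Start: joints at [-1.288, 0.615, -0.013, 1.423, 0.008, 1.103, -0.04], TCP at [0.198, 0.619, 0.219] pointing down, gripper open.
Joint ranges: [-3.12, 3.12], [-0.3, 2.06], [-1.34, 1.32], [0.26, 2.42], [-1.36, 4.5], [0.01, 1.98], [-2.84, 2.84]. Speed limits (rad/s): [2.79, 2.79, 3.14, 3.14, 3.14, 3.14, 3.14].

## Interface

Orientations are given as a unit quaternion [x, y, z, w].
In Python, from workcell import * gives the robot as it stands.
- The arm moves only by the tool move_arm, never from a script. Its argument "plan" is a list of rows, each an object of numbers: "tx", "ty", "tz": the shift along the tool's x, y, z in cm; "yaw": the turn about the tool's z in degrees; "hand": the gripper command: -1 is shut, 1 is fully open, values between are in proportion. In form: [{"tx": .., "ty": .., "tz": .., "yaw": .., "hand": ..}, ...]. A call has 1 to 5 rows; each row shifts and turns the commanded pose from where the row before left it, along the tool's axes as they then stand; what a row does not reach is not made up. A row lasts 1/10 s, in which the tool goes at most 50 mm and 8.59 degrees, less where a joint would pass 70% of its speed; a pose out of reach is approached as far as the arm can. A call with a gripper value outside its range is refused whole. The fingers move at their own pace and stop on an object; the grip force is fixed at half the most. Time passes only in rows, so rows that do not move let the fingers close. It gives the time, the measured TCP pose, the force, the opening and the grip force at its end, in the units of the state.
- observe(): the state, without advancing time (a new reading comes with each control period).
- grab_frame(name): name is "scene" or "top" or "wrist"; returns the picture (400x640x3 uint8, red, green, blue); there is no depth.
- camera_model(name): a dict with "camera_matrix" (3x3 intrinsics, pixels), "k1" (the pictures are not rectified: a ray, as slopes to the right and down, at radius r is drawn at 1 + k1 r^2 times it, then the intrinsics apply), "camera_from_world" (4x4, takes a point from world to camera coordinates). Camera axes: x right, y down, z forward; pixel columns grow to the right and rows downward; lengths in m; the calibration is good to about 2 mm. A picture is of the moment at which its call begins: read the wrist's pose just before it. camera_model takes no time and is no camera call; for the wrist camera it gives the pose at the moment of the call.
- finish_job(): hands the job in; it is judged then, once.
The state is a dict: "clock": time; "qpos": joint angles; "joint_velocities": joint speeds; "tau": joint torques, N m; "ee_pos": TCP position; "orientation": TCP orientation; "wrist_force": force on the tool from outside, world axes, zero at the start; "wrist_torque": the same for the moment, N m; "width": opening from 0.0 (shut) to 1.0 (fully open); "finger_force": force on a finger pad.
Only numpy, scipy, OpenCV 4.12 (cv2) and the standard library are available. Lean on these libraries where they do the work, as an engineer would, in place of code of your own. Each camera call takes 0.05 s, during which the arm holds its last target. There are 200 camera calls.

## Task

Secure the empty take-up reel on its spindle: pick up the circlip pliers from their rest, put the two tips between the ends of the retaining ring on the kit tray, squeeze the handles to spread the ring, and carry it on the pliers over the spindle nose down to the groove just above the washer. Finish there still holding: the handles stay fully squeezed in the gripper, so that the ring stands wide open around the spindle, level, at the height of the groove, and is not let go. Handle the ring with the pliers only, and leave the other things on the table where they are.

Things in the scene. Friction and masses are not known exactly. Their poses are not given: they have to be found in the camera images.
- pliers: External circlip pliers, dark steel, black sleeves, 194 mm, about 150 g, lying flat on their rest, bent tips down. Origin: pivot axis, at the underside of jaws and handles; x to the jaws, y left, z up. Jaws 10 mm high to x = 77 mm. Sprung halves: squeezing the handles along y drives the tips APART. Centre of mass about 43 mm behind the pivot.
- pliers_tips (a point): On the pliers at (75, 0, -26) mm: midway between the lower ends of the two tips. The tips are round pins, 4 mm diameter, pointing 26 mm down below the jaws' underside, at y = +-4 mm when relaxed; squeezed to the stop they stand at x = 72, y = +-21.7 mm. Carried ring: let the pins reach 2 to 4 mm below its underside.
- pliers_handles (a point): On the pliers at (-55, 0, 6) mm: where to grip, midway between the handle sleeves, which run x = -26 to -116 mm, parallel when relaxed, 12 mm high, 11 mm thick, 64 mm over both. They yield above about 10 N; with the ring spread they reach the built-in stop at about 22 N, 36 mm over both here. Closing the gripper fully with 40 N or more does it; closing to 60 to 62 mm holds them almost relaxed.
- pliers_left (a joint): Angle by which each half of the pliers is squeezed (both halves move alike), rad: 0 relaxed, tips together; 0.24 at the stop, tips fully apart.
- pliers_rest: Fixed aluminium rest: a 6 mm plate with two uprights 10 mm thick, tops 45 mm above the table; one under the pliers' pivot (40 mm wide), one 98 mm behind (80 mm wide). Between them, under the place to grip, 88 mm of length is free. Origin: on the table under the front upright; x points as the plier jaws do, z up.
- circlip: Retaining ring, plain steel, 24 g, 4 mm thick, inside 36, outside 45 mm diameter, flat on the kit tray, open ends over its cut-out. Origin: centre of the bore, underside; the gap looks to -x, z up. Each end has a lug (x = -20 to -33 mm, out to y = +-20 mm) with a V notch facing the other lug; 19 mm free between lugs. Unspread it does not pass over the spindle.
- circlip_eyes (a point): On the ring at (-25, 0, 0) mm: midway between the bottoms of its two V notches, which lie at y = +-13.5 mm, mouths 9 mm wide along x. Put the relaxed plier tips down here, pliers' x along the ring's x (handles on the gap side); when spread, the pins slip into the notches and carry the ring by its spring force (about 6 N each).
- circlip_bore (a point): On the ring at (-3.5, 0, 0) mm: middle of its opening when fully spread, underside. With this point on the spindle axis the spread ring clears the spindle by about 2 mm all round.
- circlip_left (a joint): Angle by which each arm of the ring is spread (both alike), rad: 0 free; about 0.25 with the pliers at their stop; it passes over the spindle from about 0.17 on.
- kit_tray: Fixed dark grey plastic tray, 110 x 130 mm, 30 mm high. Origin under its centre, z up. A cut-out in the front (-x) edge, 80 mm wide and 40 mm deep (ends at x = -15 mm), is open down to the table, so that pins can reach below the ring, whose origin lies near x = 0, y = 0.
- spindle: Upright spindle with an empty black reel (flanges 180 mm diameter, upper one 88 mm above the table), fixed. Origin: on the table, on the axis; z up. A boss 48 mm in diameter and a steel washer of 50 mm (top at 100 mm) surround the shaft; above the groove the steel nose is 38 mm in diameter to 118 mm, with a chamfer to 28 mm at 124 mm.
- groove (a point): On the spindle axis, 100 mm above the table: lower edge of the groove (34.6 mm diameter, 6.5 mm wide), level with the washer's top face. The ring's underside belongs here, resting on the washer or up to 2 mm above it.
- spare_washer: Bystander: small thick steel washer, 28 mm diameter, 5 mm thick, lying on the back of the kit tray.
- cap_screw: Bystander: dark cap screw standing on its head on the kit tray, 16 mm diameter, 30 mm high.
- lens_tube: Bystander: black lens tube standing on the table, 31 mm diameter, 45 mm high.
- pillar: Bystander: steel pedestal pillar standing on the table, 25 mm diameter, 55 mm high.
- ball_driver: Bystander: screwdriver lying on the table beyond the tray, 170 mm long.
- fork_clamp: Bystander: black fork clamp lying on the table between robot and tray, 82 x 25 mm, 10 mm high.
- optic_case: Bystander: clear plastic case with an optic, 44 x 44 mm, 20 mm high, lying between robot and tray.
Mind the look-alikes: they are no part of the job. There is more than one size of the pliers; the job needs the smaller. Several things have the shape of the spindle; the one meant has the colours described above.

How it is judged:
On the way, in this order (a step that is already met when the one before it is completed fails the run):
1. the pliers are lifted off their rest in the gripper (contact force between pliers and the fingers above 2 N and contact force between pliers and pliers_rest below 0.05 N and distance of pliers from where it was at the start of the episode above 0.02 m), for 0.2 s.
2. the ring hangs spread on the pliers, clear of the tray (value of joint circlip_left above 0.17 rad and contact force between circlip and pliers above 1 N and contact force between circlip and kit_tray below 0.05 N and distance of circlip from where it was at the start of the episode above 0.02 m), for 0.2 s.
At the end, for the whole second after the job is handed in: Gripper squeezing the pliers (over 5 N, joint over 0.18), ring held open by them (over 2 N, joint over 0.19), its opening within 5 mm of the spindle axis, underside 1.5 mm below to 3 mm above the washer's top, tilt under 0.12 rad, at rest (contact force between pliers and the fingers above 5 N and value of joint pliers_left above 0.18 rad and value of joint circlip_left above 0.19 rad and contact force between circlip and pliers above 2 N and horizontal distance between circlip_bore and groove below 0.005 m and z of circlip_bore in the frame of groove between -0.0015 and 0.003 m and angle between circlip's own z axis and vertical below 0.12 rad and linear speed of circlip below 0.02 m/s); the arm keeps its last pose, push and grip.
It fails at once if the fingers touch the ring (contact force between circlip and the fingers above 1 N).
It fails at once if a bystander is moved more than 25 mm (distance of any of spare_washer, cap_screw, lens_tube, pillar, ball_driver, fork_clamp, optic_case from where it was at the start of the episode above 0.025 m).
It also fails if it takes over 54 s, if anything falls off the work surface, if the arm or the gripper's body presses on something with over 40 N, if the wrist force passes 120 N, or if a joint passes its speed limit or range.

## Working session

There is one attempt and no reset: what is moved stays moved. The work goes in short steps, Python scripts to look and compute and a tool call to move; the robot and the scene stay as the last step left them, time stands still between calls to the robot, and variables do not carry over. Pictures are saved under pics/ and viewed, at most 10 in all, crops included, and the job is handed in when it is done.

Besides the shell and the picture viewer there is one more tool, called after ">>>" by a JSON object that holds its "fn" and its "kwargs", one argument or row to a line. move_arm: Moves the arm, as the interface text tells. Its arguments: {"type":"object","properties":{"plan":{"type":"array"}},"required":["plan"]}

```bash
mkdir -p pics
cat > h.py <<'E'
from workcell import *
import numpy as np, cv2
from scipy.spatial.transform import Rotation as R
def pix2world(name,uv,z,cm=None):
    cm=cm or camera_model(name); K=np.array(cm["camera_matrix"]); T=np.array(cm["camera_from_world"])
    d=np.array([(uv[0]-K[0,2])/K[0,0],(uv[1]-K[1,2])/K[1,1]]); s=d.copy()
    for _ in range(30): s=d/(1+cm["k1"]*(s@s))
    r=T[:3,:3].T@np.array([s[0],s[1],1]); c=-T[:3,:3].T@T[:3,3]
    return c+r*(z-c[2])/r[2]
def world2pix(name,p,cm=None):
    cm=cm or camera_model(name); K=np.array(cm["camera_matrix"]); T=np.array(cm["camera_from_world"])
    c=T[:3,:3]@np.array(p)+T[:3,3]; s=c[:2]/c[2]; s=s*(1+cm["k1"]*(s@s))
    return s*[K[0,0],K[1,1]]+[K[0,2],K[1,2]]
def save(name,fn):
    im=grab_frame(name); cv2.imwrite("pics/"+fn,cv2.cvtColor(im,cv2.COLOR_RGB2BGR)); return im
E
python3 - <<'E'
from h import *
save("top","top.png"); save("scene","scene.png")
o=observe(); print({k:np.round(v,3) for k,v in o.items()})
for n in("top","scene","wrist"): 
    c=camera_model(n);T=np.array(c["camera_from_world"]);print(n,c["k1"],np.array(c["camera_matrix"])[0],-T[:3,:3].T@T[:3,3],T[2,:3])
E
```

```text
{'clock': np.float64(0.1), 'qpos': array([-1.289,  0.616, -0.013,  1.425,  0.008,  1.103, -0.04 ]), 'joint_velocities': array([-0.   , -0.002,  0.001, -0.006, -0.002,  0.   , -0.001]), 'tau': array([ 1.0000e-03, -4.6004e+01,  2.1000e-01, -1.6624e+01, -6.1000e-02,
        1.7000e-02,  0.0000e+00]), 'ee_pos': array([0.197, 0.619, 0.218]), 'orientation': array([ 0.154,  0.988, -0.001, -0.   ]), 'wrist_force': array([-0.492,  0.378, -0.696]), 'wrist_torque': array([ 0.049, -0.014,  0.041]), 'finger_force': np.float64(0.0), 'width': np.float64(0.998)}
top -0.09520988456160508 [403.22709704   0.         324.97096723] [ 0.43019486 -0.03925847  1.03047137] [ 0.11750477  0.0107399  -0.99301424]
scene 0.01053169074933274 [482.66523408   0.         316.3778609 ] [1.08655951 0.28352573 0.96585361] [-0.52999524 -0.27092814 -0.80355646]
wrist -0.048799469505436316 [291.22203938   0.         320.41814323] [0.12643049 0.64183679 0.38332391] [ 0.2576906  -0.08539642 -0.96244636]
```

View pics/top.png

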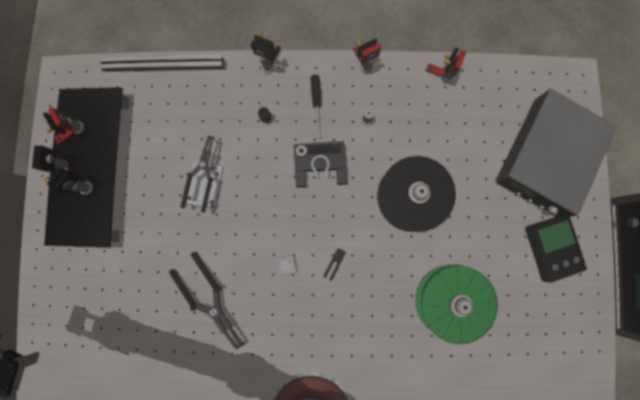

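View pics/scene.png

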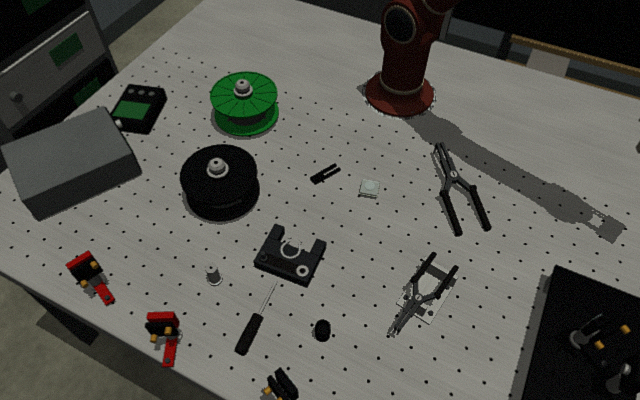

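Run:
```python
from h import *
im=cv2.imread("pics/top.png")
def c(x,y,w,h,s): return cv2.resize(im[y:y+h,x:x+w],None,fx=s,fy=s,interpolation=cv2.INTER_CUBIC)
a=c(170,125,64,100,6); b=c(285,130,66,66,6); d=c(385,160,66,33,6)
cv2.imwrite("pics/m1.png",np.hstack([a,np.vstack([b,d])[:600, :]] if b.shape[0]+d.shape[0]>=600 else [a,np.vstack([b,d,np.zeros((600-b.shape[0]-d.shape[0],396,3),np.uint8)])]))
```

```text
(no output)
```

View pics/m1.png

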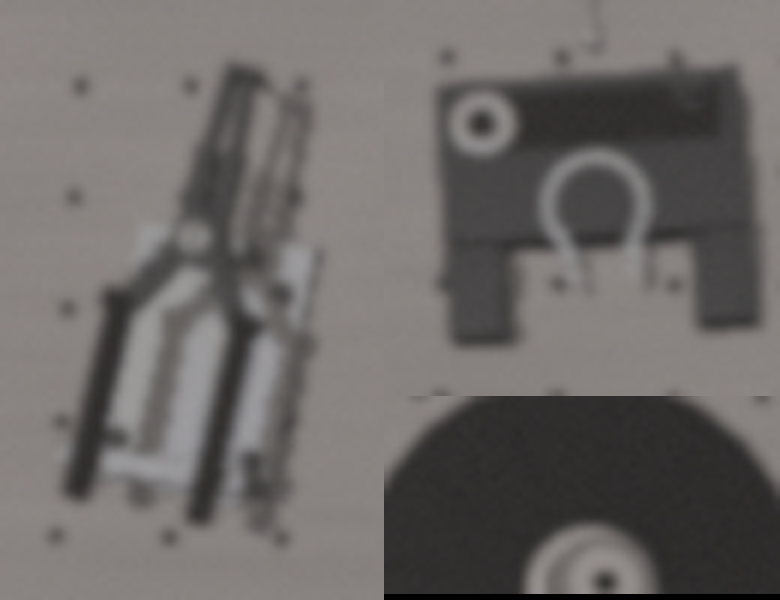

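Run:
```python
from h import *
P=lambda u,v,z:np.round(pix2world("top",(u,v),z),4)
print("pivot",P(202.2,165,.055),"tip",P(210.5,136.7,.055))
a,b,c,d=[P(*q,.055) for q in((182.5,207.5),(203.3,211.7),(189.5,174.5),(210.5,178))]
print(a,b,c,d,"w",np.linalg.norm(a-b),np.linalg.norm(c-d))
v=(c+d-a-b)/2;print("yaw",np.degrees(np.arctan2(v[1],v[0])),np.linalg.norm(v))
print("ring",P(320.5,164.2,.034),"trayc",P(285+60/6,130+85/6,.03),P(285+352/6,130+70/6,.03),P(285+68/6,130+343/6,.03),P(285+375/6,130+325/6,.03))
print("spindle", P(418.7,192,.112),"nose top",P(421,190.5,.124),"reel c",P(416.5,194,.088))
o=observe();Rm=R.from_quat(o["orientation"]).as_matrix();print(Rm)
```

```text
pivot [0.6195 0.2777 0.055 ] tip [0.6919 0.2603 0.055 ]
[0.5128 0.3224 0.055 ] [0.5031 0.2694 0.055 ] [0.5954 0.3088 0.055 ] [0.5869 0.2551 0.055 ] w 0.0538803303627586 0.05436855708955318
yaw -9.518149706204287 0.08436138038225789
ring [ 0.6274 -0.0164  0.034 ] trayc [0.6796 0.0491 0.03  ] [ 0.687  -0.0746  0.03  ] [0.5691 0.0436 0.03  ] [ 0.5778 -0.0846  0.03  ]
spindle [ 0.549  -0.2451  0.112 ] nose top [ 0.551  -0.2478  0.124 ] reel c [ 0.5473 -0.2452  0.088 ]
[[-9.52729787e-01  3.03818249e-01 -6.51571618e-04]
 [ 3.03818944e-01  9.52727275e-01 -2.18817200e-03]
 [-4.40365328e-05 -2.28269644e-03 -9.99997394e-01]]
```

>>> {"fn": "move_arm", "kwargs": {
  "plan": [
    {"tx":-4.5,"ty":-2.05,"tz":0,"yaw":0,"hand":1},
    {"tx":-4.5,"ty":-2.05,"tz":0,"yaw":0,"hand":1},
    {"tx":-4.5,"ty":-2.05,"tz":0,"yaw":0,"hand":1},
    {"tx":-4.5,"ty":-2.05,"tz":0,"yaw":0,"hand":1},
    {"tx":-4.5,"ty":-2.05,"tz":0,"yaw":0,"hand":1}
  ]
}}

```text
clock: 0.6
ee_pos: [0.3818, 0.4515, 0.2183]
orientation: [0.154, 0.988, -0.0, -0.0]
wrist_force: [0.4, 0.5, 1.0]
width: 0.999
finger_force: 0.0
```

>>> {"fn": "move_arm", "kwargs": {
  "plan": [
    {"tx":-4.5,"ty":-2.05,"tz":0,"yaw":0,"hand":1},
    {"tx":-4.5,"ty":-2.05,"tz":0,"yaw":0,"hand":1},
    {"tx":-4.5,"ty":-2.05,"tz":0,"yaw":0,"hand":1},
    {"tx":-4.5,"ty":-2.05,"tz":0,"yaw":0,"hand":1},
    {"tx":-4.5,"ty":-2.05,"tz":0,"yaw":-5.7,"hand":1}
  ]
}}

```text
clock: 1.1
ee_pos: [0.5648, 0.2857, 0.2182]
orientation: [0.103, 0.995, -0.0, -0.0]
wrist_force: [0.5, 0.4, -0.2]
width: 1.001
finger_force: 0.0
```

>>> {"fn": "move_arm", "kwargs": {
  "plan": [
    {"tx":0,"ty":0,"tz":2,"yaw":0,"hand":1},
    {"tx":0,"ty":0,"tz":0,"yaw":0,"hand":1},
    {"tx":0,"ty":0,"tz":0,"yaw":0,"hand":1}
  ]
}}

```text
clock: 1.4
ee_pos: [0.5625, 0.2884, 0.198]
orientation: [0.104, 0.995, 0.0, -0.001]
wrist_force: [0.3, 0.3, 0.1]
width: 1.002
finger_force: 0.0
```

Run:
```python
from h import *
o=observe();print(o["ee_pos"],o["clock"]);import pickle
pickle.dump(camera_model("wrist"),open("w1.pkl","wb"));im=save("wrist","w1.png")
for p in((.6195,.2777,.055),(.6919,.2603,.055),(.565,.287,.057)):print(world2pix("wrist",p))
print(R.from_quat(o["orientation"]).as_matrix())
```

```text
[0.56249371 0.28842242 0.19800371] 1.4
[320.73926256 236.16703676]
[318.89076625 292.49792224]
[318.88617051 189.85669997]
[[-9.78557880e-01  2.05952829e-01 -2.81196585e-03]
 [ 2.05952628e-01  9.78561895e-01  3.64030886e-04]
 [ 2.82665582e-03 -2.22906464e-04 -9.99995980e-01]]
```

View pics/w1.png

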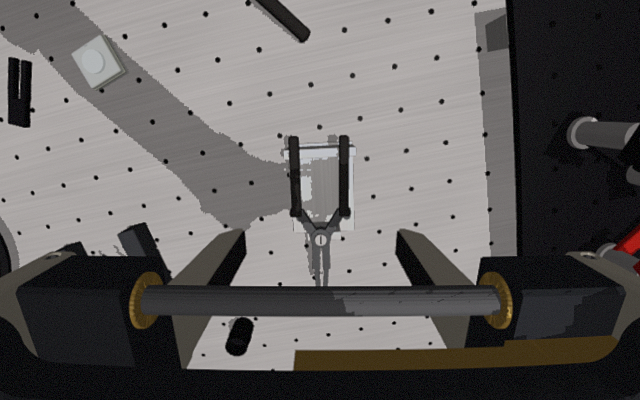

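Run:
```python
from h import *
im=cv2.imread("pics/w1.png")[125:295,270:375]
cv2.imwrite("pics/w1c.png",cv2.resize(im,None,fx=3.5,fy=3.5,interpolation=cv2.INTER_CUBIC))
```

```text
(no output)
```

View pics/w1c.png

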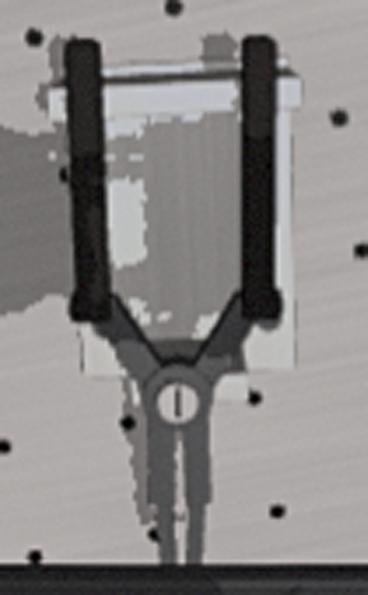

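Run:
```python
from h import *
import pickle
cm=pickle.load(open("w1.pkl","rb"))
P=lambda u,v,z:pix2world("wrist",(u,v),z,cm)
pv=P(320.6,240.1,.056);a=P(294,137.9,.057);b=P(344,137.3,.057);c=P(296.3,214.1,.055);d=P(344.9,214.1,.055)
print(pv,a,b,c,d,np.linalg.norm(a-b),np.linalg.norm(c-d),np.linalg.norm((a+b-c-d)/2))
h=pv-(a+b)/2;print("yaw",np.degrees(np.arctan2(h[1],h[0])),np.linalg.norm(h))
h/=np.linalg.norm(h);g=pv-h*.055;print("grip",g)
o=observe();Rm=R.from_quat(o["orientation"]).as_matrix();print(Rm.T@(g-np.array(o["ee_pos"])), np.degrees(np.arctan2(Rm[1,0],Rm[0,0])))
```

```text
[0.62305394 0.27573988 0.056     ] [0.5047918  0.27236825 0.057     ] [0.51484959 0.32323122 0.057     ] [0.58706977 0.25549903 0.055     ] [0.5982276  0.30873548 0.055     ] 0.05184786319981839 0.05439317724834763 0.0843232822947143
yaw -11.02415302192185 0.11536639543615519
grip [0.5690709  0.28625674 0.05647674]
[-0.00708128 -0.00164836  0.14229993] 168.18143379806702
```

>>> {"fn": "move_arm", "kwargs": {
  "plan": [
    {"tx":-0.7,"ty":-0.15,"tz":4,"yaw":-0.8,"hand":1},
    {"tx":0,"ty":0,"tz":4,"yaw":0,"hand":1},
    {"tx":0,"ty":0,"tz":4,"yaw":0,"hand":1},
    {"tx":0,"ty":0,"tz":2.6,"yaw":0,"hand":1},
    {"tx":0,"ty":0,"tz":2,"yaw":0,"hand":1}
  ]
}}

```text
clock: 1.95
ee_pos: [0.5688, 0.2864, 0.0315]
orientation: [0.096, 0.995, 0.0, -0.001]
wrist_force: [-0.9, 0.4, 0.3]
width: 1.002
finger_force: 0.0
```

>>> {"fn": "move_arm", "kwargs": {
  "plan": [
    {"tx":0,"ty":0,"tz":0,"yaw":0,"hand":0.31},
    {"tx":0,"ty":0,"tz":0,"yaw":0,"hand":0.31},
    {"tx":0,"ty":0,"tz":0,"yaw":0,"hand":0.31},
    {"tx":0,"ty":0,"tz":0,"yaw":0,"hand":0.31},
    {"tx":0,"ty":0,"tz":0,"yaw":0,"hand":0.31}
  ]
}}

```text
clock: 2.45
ee_pos: [0.5712, 0.2852, 0.0344]
orientation: [0.097, 0.995, 0.001, 0.001]
wrist_force: [-0.6, 0.0, 4.6]
width: 0.671
finger_force: 14.3
```

>>> {"fn": "move_arm", "kwargs": {
  "plan": [
    {"tx":0,"ty":0,"tz":0,"yaw":0,"hand":0.31},
    {"tx":0,"ty":0,"tz":0,"yaw":0,"hand":0.31}
  ]
}}

```text
clock: 2.65
ee_pos: [0.5711, 0.2852, 0.0344]
orientation: [0.097, 0.995, 0.001, 0.001]
wrist_force: [-0.7, 0.8, 6.5]
width: 0.664
finger_force: 15.2
```

>>> {"fn": "move_arm", "kwargs": {
  "plan": [
    {"tx":0,"ty":0,"tz":-1,"yaw":0,"hand":0.31},
    {"tx":0,"ty":0,"tz":-2,"yaw":0,"hand":0.31},
    {"tx":0,"ty":0,"tz":-3,"yaw":0,"hand":0.31},
    {"tx":0,"ty":0,"tz":-3,"yaw":0,"hand":0.31},
    {"tx":0,"ty":0,"tz":-3,"yaw":0,"hand":0.31}
  ]
}}

```text
clock: 3.15
ee_pos: [0.57, 0.2836, 0.1537]
orientation: [0.098, 0.995, -0.001, -0.0]
wrist_force: [0.4, 0.5, -1.3]
width: 0.66
finger_force: 12.5
```

>>> {"fn": "move_arm", "kwargs": {
  "plan": [
    {"tx":0,"ty":0,"tz":0,"yaw":0,"hand":0.31},
    {"tx":0,"ty":0,"tz":0,"yaw":0,"hand":0.31},
    {"tx":0,"ty":0,"tz":0,"yaw":0,"hand":0.31},
    {"tx":0,"ty":0,"tz":0,"yaw":0,"hand":0.31}
  ]
}}

```text
clock: 3.55
ee_pos: [0.5693, 0.2836, 0.1507]
orientation: [0.097, 0.995, -0.001, -0.002]
wrist_force: [-0.1, 0.7, -1.7]
width: 0.661
finger_force: 12.6
```

Run:
```python
from h import *
import pickle
o=observe();print(o["ee_pos"],R.from_quat(o["orientation"]).as_matrix())
pickle.dump(camera_model("wrist"),open("w2.pkl","wb"));a=save("wrist","w2.png")
b=save("top","t2.png");c=save("scene","s2.png")
T=R.from_quat(o["orientation"]).as_matrix();g=np.array(o["ee_pos"])+T@[-.1,0,-.019]
ut=world2pix("top",g).astype(int);us=world2pix("scene",g).astype(int);print(ut,us)
def cr(im,u,w,h,s):
    x=max(0,u[0]-w//2);y=max(0,u[1]-h//2);return cv2.resize(im[y:y+h,x:x+w],(w*s,h*s),interpolation=cv2.INTER_CUBIC)
m=np.hstack([cr(a,(320,215),95,150,4),cr(c,us,100,150,4)])
cv2.imwrite("pics/m2.png",m[:,:,::-1])
```

```text
[0.56930648 0.28361285 0.15067921] [[-0.98098653  0.19404273 -0.00358511]
 [ 0.1940505   0.98098958 -0.00196326]
 [ 0.003136   -0.00262162 -0.99999165]]
[193 133] [412 290]
```

View pics/m2.png

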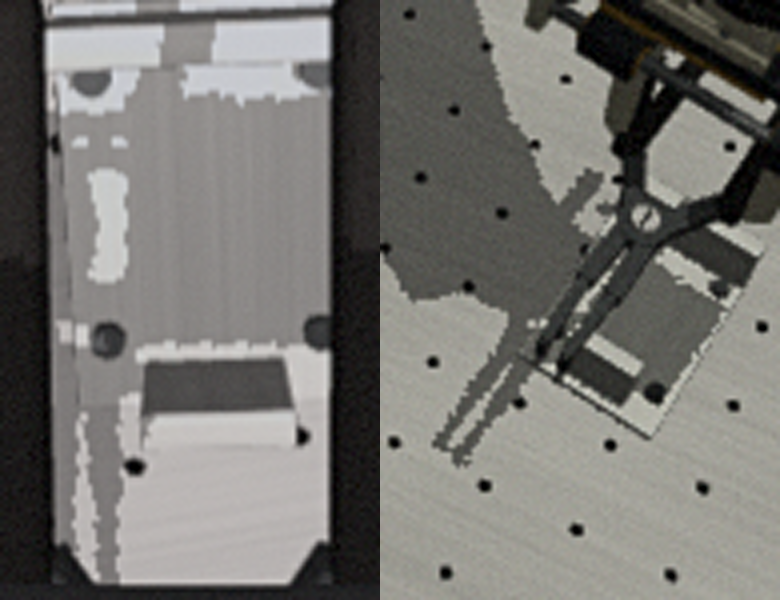

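Run:
```python
from h import *
o=observe();T=R.from_quat(o["orientation"]).as_matrix();p=np.array(o["ee_pos"])
s=lambda u,v:np.array([(u-380)/4+362,v/4+215])
print("pliers piv rel at grasp", R.from_quat([0.097,0.995,.001,.001]).as_matrix().T@(np.array([.62305,.27574,.045])-[.5711,.2852,.0344]))
print("seen pivot",s(646,217),"tips",s(545,353),s(562,377))
for name in("scene",):
  for t in(-.05,0,.05,.1):
    # pliers frame in tool: x=-X, y=Y, z=-Z
    B=np.array([[-1,0,0],[0,1,0],[0,0,-1.]])@R.from_euler('y',t).as_matrix()
    o_t=np.array([0,0,-.0106-.006])+0; o_t=np.array([0,0,-.0166])-B@np.array([-.053,0,.006])
    w=lambda q:p+T@(o_t+B@np.array(q))
    print(t,[np.round(world2pix(name,w(q)),1) for q in((0,0,.011),(.075,.005,-.026),(.075,-.005,-.026),(.077,0,.010))])
```

```text
pliers piv rel at grasp [-0.05281791  0.00077476 -0.01050343]
seen pivot [428.5  269.25] tips [403.25 303.25] [407.5  309.25]
-0.05 [array([427. , 271.1]), array([404.1, 311.1]), array([399.5, 307.8]), array([404.7, 301.1])]
0 [array([426.7, 271.9]), array([404. , 311.9]), array([399.4, 308.7]), array([404. , 302.8])]
0.05 [array([426.3, 272.6]), array([404. , 312.6]), array([399.4, 309.4]), array([403.5, 304.4])]
0.1 [array([426.1, 273.3]), array([404.1, 313.1]), array([399.6, 309.9]), array([403. , 305.8])]
```

Run:
```python
import cv2
im=cv2.imread("pics/s2.png")[245:320,385:460]
cv2.imwrite("pics/s2c.png",cv2.resize(im[:,:,::-1],None,fx=8,fy=8,interpolation=cv2.INTER_CUBIC))
```

```text
(no output)
```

View pics/s2c.png

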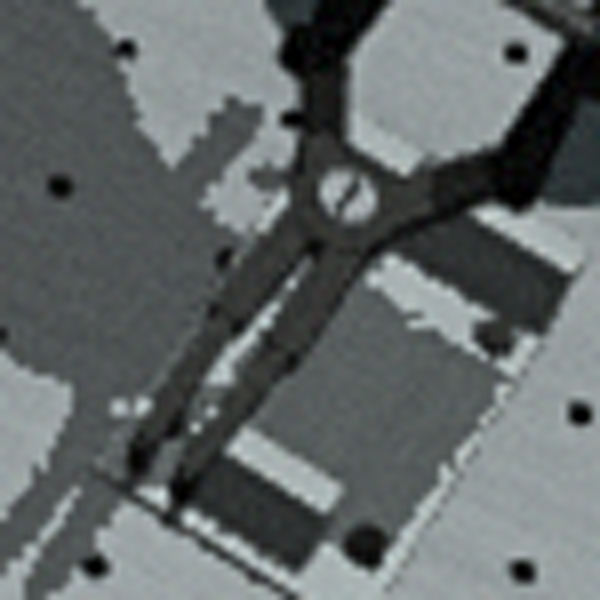

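Run:
```python
from h import *
o=observe();T=R.from_quat(o["orientation"]).as_matrix();p=np.array(o["ee_pos"])
im=cv2.cvtColor(cv2.imread("pics/t2.png"),cv2.COLOR_BGR2GRAY)
u=world2pix("top",p+T@[-.053,0,-.0106-.011]);print("pred",u)
v=world2pix("top",p+T@[-.128,0,-.0106]);print("jaw end",v)
x,y=u.astype(int);print("cols",x-12,"rows",y-24)
for r in range(y-32,y+9): print(r,' '.join('%3d'%k for k in im[r,x-14:x+14]))
```

```text
pred [187.55303848 153.62112285]
jaw end [197.46070583 122.78488633]
cols 175 rows 129
121 150 150 148 149 151 149 149 149 148 144 129 111 117 136 146 148 148 147 145 139 135 135 138 142 144 144 144 141
122 149 149 149 148 149 148 148 148 149 146 135 125 128 140 146 149 148 146 138 126 112 109 117 129 132 131 133 136
123 149 150 150 148 149 149 149 148 148 147 145 140 140 146 148 148 148 143 131 109  92  81  88 102 108 106 106 119
124 150 150 150 149 150 149 150 150 149 148 148 148 147 148 149 149 148 141 121  99  78  67  67  76  83  82  80  91
125 150 150 149 149 150 150 148 148 148 148 148 148 148 148 148 148 146 137 117  93  74  69  71  72  77  74  66  71
126 150 150 150 149 149 149 149 149 148 149 149 150 148 147 148 148 144 133 111  88  78  86  96  91  81  73  71  78
127 152 150 151 151 151 152 151 151 151 150 150 149 150 150 149 148 144 130 104  84  84 107 119 105  85  75  87 105
128 153 152 153 152 152 153 151 151 151 151 151 151 151 151 151 149 143 123 100  81  92 120 126 107  86  81 102 126
129 153 153 152 152 151 151 151 151 151 151 151 150 151 150 150 148 139 114  91  80  
[... 3042 characters left out ...]
 145
156 109 104  93  83  95 120 133 130 115  99  99 112 112 100 104 110  91  71  62  63  90 124 140 144 147 147 139 131
157 108 101  88  78  85 103 113 108  96  82  83  89  84  73  72  75  65  56  54  56  77 106 119 128 132 132 120 102
158 105  98  83  72  72  78  85  81  76  70  71  69  63  53  50  50  49  49  50  49  61  76  88  98 103 105  91  75
159 103  95  79  68  65  68  69  70  72  70  66  60  54  47  46  47  47  46  45  48  50  55  60  65  71  70  62  55
160 103  90  77  68  65  67  67  72  76  76  69  58  51  47  45  47  47  46  48  48  46  49  47  51  52  50  49  48
161 100  86  73  67  66  65  68  70  75  76  69  59  49  47  47  46  47  46  46  44  46  46  49  48  46  48  48  46
```

Run:
```python
from h import *
from scipy.optimize import least_squares
def blob(f,u,r=5):
    im=cv2.cvtColor(cv2.imread(f),cv2.COLOR_BGR2GRAY).astype(float);x,y=np.round(u).astype(int)
    w=im[y-r:y+r+1,x-r:x+r+1]; print(f,u);print('\n'.join(' '.join('%3d'%k for k in q) for q in w))
pv=(.623,.2757,.056)
blob("pics/scene.png",world2pix("scene",pv),7)
def tri(a,b):
    f=lambda p:np.r_[world2pix("top",p)-a,world2pix("scene",p)-b]
    s=least_squares(f,[.62,.28,.1]);return s.x,s.fun
print(tri([186.4,153.8],[428.4,269.1]))
o=observe();T=R.from_quat(o["orientation"]).as_matrix();p=np.array(o["ee_pos"])
print("expected",p+T@[-.053,0.0008,-.0106-.011])
```

```text
pics/scene.png [416.73073213 299.8960814 ]
 90 150 110  18  40  37  40  47  60  77 113 135 146 148 145
 83 155 117  24  37  40  60  92  72  59  54  91 139 150 145
 69 147 113  44  41  78 138 143 133  95  90  51  90 138  77
116  82  44  45  42 109 139 140  92  78 134  87  43  51  43
152  84  45  40  39 113 142  90  53 122 145  92  44  32  38
156  69  34  43  38  88 131  53  92 137 142 107  45  34  44
 77  57  35  40  43  45  91  97 134 145 136  74  39  43  45
 35  47  43  36  43  39  32  60  90  84  57  41  47  35  43
 46  41  47  33  39  42  35  42  43  42  41  35  40  17  14
 43  44  46  40  23  41  46  42  40  45  39  38  23  49  46
 44  44  46  31   9  25  44  33  41  39  27  25  84 153 103
 41  43  45  25  30  41  44  43  42  42  32  84 144 157 142
 49  41  25  40  53  42  42  50  42  39 111 157 155 145 145
 48  29  31  37  48  45  40  47  28  27  58 140 150 154 152
 34  24  28  48  40  41  44  46  22  34  37  50  75 149 152
(array([0.61969975, 0.27430122, 0.18025806]), array([-0.3080479 ,  0.12464851, -0.27552743,  0.03058215]))
expected [0.62216085 0.27449822 0.17298696]
```

>>> {"fn": "move_arm", "kwargs": {
  "plan": [
    {"tx":-0.68,"ty":-1.4,"tz":0,"yaw":0,"hand":0.31},
    {"tx":-1.3,"ty":-2.8,"tz":0,"yaw":0,"hand":0.31},
    {"tx":-1.3,"ty":-2.8,"tz":0,"yaw":0,"hand":0.31},
    {"tx":-1.3,"ty":-2.8,"tz":0,"yaw":0,"hand":0.31},
    {"tx":-1.3,"ty":-2.8,"tz":0,"yaw":0,"hand":0.31}
  ]
}}

```text
clock: 4.2
ee_pos: [0.6041, 0.1462, 0.1525]
orientation: [0.098, 0.995, -0.001, 0.0]
wrist_force: [-0.2, -0.8, -1.7]
width: 0.655
finger_force: 12.6
```

>>> {"fn": "move_arm", "kwargs": {
  "plan": [
    {"tx":-1.3,"ty":-2.8,"tz":0,"yaw":0,"hand":0.31},
    {"tx":-1.3,"ty":-2.8,"tz":0,"yaw":0,"hand":0.31},
    {"tx":-1.3,"ty":-2.8,"tz":0,"yaw":0,"hand":0.31},
    {"tx":-1.3,"ty":-2.8,"tz":0,"yaw":0,"hand":0.31},
    {"tx":-1.3,"ty":-2.8,"tz":0,"yaw":0,"hand":0.31}
  ]
}}

```text
clock: 4.7
ee_pos: [0.6402, -0.0038, 0.1526]
orientation: [0.098, 0.995, -0.001, -0.0]
wrist_force: [1.1, 0.3, -1.7]
width: 0.658
finger_force: 12.6
```

>>> {"fn": "move_arm", "kwargs": {
  "plan": [
    {"tx":-0.5,"ty":-1.5,"tz":0,"yaw":0,"hand":0.31},
    {"tx":0,"ty":0,"tz":0,"yaw":-5,"hand":0.31},
    {"tx":0,"ty":0,"tz":0,"yaw":-5,"hand":0.31},
    {"tx":0,"ty":0,"tz":0,"yaw":-5,"hand":0.31},
    {"tx":0,"ty":0,"tz":0,"yaw":0,"hand":0.31}
  ]
}}

```text
clock: 5.2
ee_pos: [0.6419, -0.0165, 0.1525]
orientation: [-0.033, 0.999, 0.0, -0.0]
wrist_force: [-0.2, 0.1, -1.4]
width: 0.66
finger_force: 12.6
```

Run:
```python
from h import *
import pickle
o=observe();print(o["ee_pos"],o["width"],R.from_quat(o["orientation"]).as_matrix()[:,0])
pickle.dump((o,camera_model("wrist")),open("w3.pkl","wb"));a=save("wrist","w3.png")
u=world2pix("wrist",(.627,-.018,.034));print(u)
x,y=max(0,int(u[0])-75),max(0,int(u[1])-85);print(x,y)
cv2.imwrite("pics/w3c.png",cv2.resize(a[y:y+145,x:x+150,::-1],None,fx=4,fy=4,interpolation=cv2.INTER_CUBIC))
```

```text
[ 0.64185275 -0.01652812  0.15248582] 0.660017388431091 [-9.97790743e-01 -6.64314937e-02  7.00050565e-04]
[320.108961   178.23577293]
245 93
```

View pics/w3c.png

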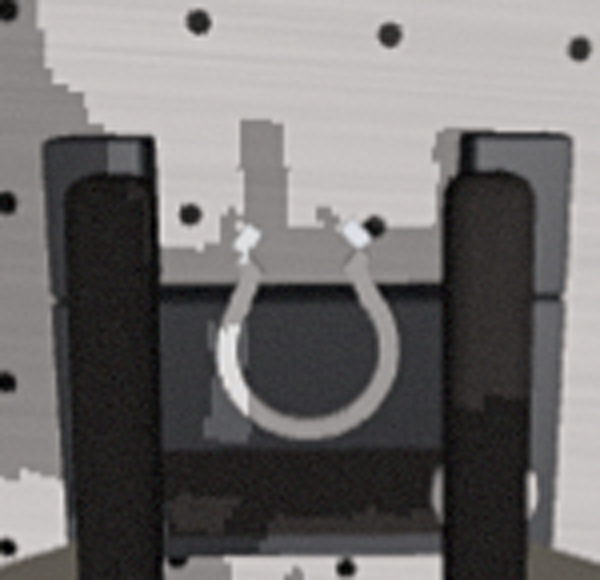

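Run:
```python
from h import *
import pickle
from scipy.optimize import least_squares
o,cm=pickle.load(open("w3.pkl","rb"))
P=lambda u,v,z=.034:pix2world("wrist",(245+u/4,93+v/4),z,cm)[:2]
out=np.array([P(*q) for q in((217,350),(400,350),(308,440),(245,415),(373,415))])
inn=np.array([P(*q) for q in((243,350),(376,350),(308,416))])
c=least_squares(lambda c:np.r_[np.hypot(*(out-c).T)-.0225,np.hypot(*(inn-c).T)-.018],[.63,-.018]);print(c.x,np.round(c.fun,4))
l,r=P(248,250),P(355,246);m=(l+r)/2;v=c.x-m
print(l,r,m,np.linalg.norm(v),"yaw",np.degrees(np.arctan2(v[1],v[0])),"yaw2",np.degrees(np.arctan2((l-r)[0],(r-l)[1])))
e=[P(*q,.03) for q in((160,287),(440,287))];print("cutout edge",e,np.degrees(np.arctan2(e[0][0]-e[1][0],e[1][1]-e[0][1])))
```

```text
[ 0.62949085 -0.01577245] [ 0.0005  0.0002  0.0005  0.0005  0.0006 -0.0015 -0.0013 -0.0013]
[ 0.60520926 -0.03235058] [ 0.60249304 -0.00640265] [ 0.60385115 -0.01937661] 0.025891780252278427 yaw 8.001627071861718 yaw2 5.975917050888148
cutout edge [array([ 0.6163929, -0.053905 ]), array([0.61172036, 0.01576563])] 3.8368571827024978
```

>>> {"fn": "move_arm", "kwargs": {
  "plan": [
    {"tx":0,"ty":0,"tz":0,"yaw":-2.2,"hand":0.31},
    {"tx":2,"ty":0,"tz":0,"yaw":0,"hand":0.31},
    {"tx":3.5,"ty":0,"tz":0,"yaw":0,"hand":0.31},
    {"tx":4,"ty":0,"tz":0,"yaw":0,"hand":0.31},
    {"tx":4,"ty":0.2,"tz":1,"yaw":0,"hand":0.31}
  ]
}}

```text
clock: 5.75
ee_pos: [0.5075, -0.0289, 0.1436]
orientation: [-0.051, 0.999, -0.0, 0.002]
wrist_force: [0.9, -0.9, -1.7]
width: 0.661
finger_force: 12.6
```

>>> {"fn": "move_arm", "kwargs": {
  "plan": [
    {"tx":2.95,"ty":0,"tz":2,"yaw":0,"hand":0.31},
    {"tx":0,"ty":0,"tz":2.75,"yaw":0,"hand":0.31},
    {"tx":0,"ty":0,"tz":2,"yaw":0,"hand":0.31},
    {"tx":0,"ty":0,"tz":0,"yaw":0,"hand":0.31},
    {"tx":0,"ty":0,"tz":0,"yaw":0,"hand":0.31}
  ]
}}

```text
clock: 6.25
ee_pos: [0.4789, -0.0315, 0.0755]
orientation: [-0.052, 0.999, -0.0, 0.0]
wrist_force: [0.5, -0.1, -1.5]
width: 0.661
finger_force: 12.6
```

Run:
```python
from h import *
o=observe();T=R.from_quat(o["orientation"]).as_matrix();print(o["ee_pos"],o["width"],np.round(T,4))
p=np.array(o["ee_pos"]);e=np.array([.6046,-.0184,.034])
print("eyes in tool",T.T@(e-p))
a=save("top","t4.png");b=save("scene","s4.png")
q=p+T@[-.128,0.0008,.0154];print("tips",q)
for n in("top","scene"):print(n,world2pix(n,q),world2pix(n,e))
u=world2pix("scene",e).astype(int);v=world2pix("top",e).astype(int)
print("scene o",u-[33,50],"top o",v-[30,50])
cr=lambda im,u,w,h:im[u[1]-50:u[1]-50+h,u[0]-w//2:u[0]-w//2+w]
m=np.hstack([cr(b,u,66,85),cr(a,v,60,85)])
cv2.imwrite("pics/m4.png",cv2.resize(m[:,:,::-1],None,fx=6,fy=6,interpolation=cv2.INTER_CUBIC))
```

```text
[ 0.47888898 -0.03153005  0.07551806] 0.6612916573952171 [[-9.946e-01 -1.040e-01  3.000e-04]
 [-1.040e-01  9.946e-01 -1.000e-04]
 [-3.000e-04 -1.000e-04 -1.000e+00]]
eyes in tool [-1.26384071e-01 -1.48681828e-05  4.15508505e-02]
tips [ 0.60611526 -0.0174186   0.06015116]
top [320.57669692 170.67127103] [321.17451387 173.13556778]
scene [293.89172871 236.00324773] [294.24591179 241.49580304]
scene o [261 191] top o [291 123]
```

View pics/m4.png

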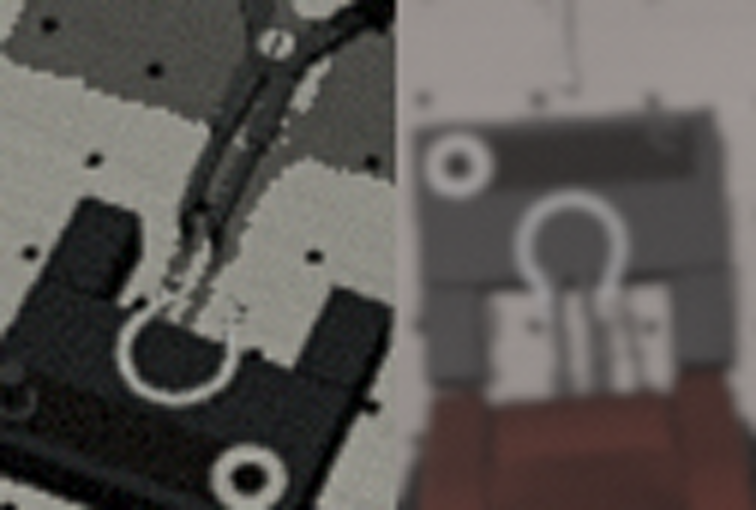

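Run:
```python
from h import *
g=lambda f:cv2.cvtColor(cv2.imread(f),cv2.COLOR_BGR2GRAY).astype(int)
a,b=g("pics/t4.png"),g("pics/top.png")
print("top now cols 308-340"); 
for r in range(164,188,2): print(r,' '.join('%3d'%k for k in a[r,308:341]))
print("diff");
for r in range(164,188,2): print(r,' '.join('%3d'%k for k in (a-b)[r,308:341]))
a,b=g("pics/s4.png"),g("pics/scene.png")
print("scene cols 280-306")
for r in range(222,252): print(r,' '.join('%3d'%k for k in a[r,280:308]))
```

```text
top now cols 308-340
164  78  81 100 129 137 120  92  79  77  78  77  76  77  77  76  76  77  81 101 129 136 116  90  78  75  75  77  76  75  77  74  75  75
166  77  80  95 121 138 126 101  83  78  76  76  77  75  77  77  76  77  86 109 131 129 104  84  77  75  75  75  74  75  75  74  73  72
168  73  74  78  99 127 142 134 111  91  81  76  72  72  75  76  73  77  99 126 133 110  79  62  58  59  57  59  59  61  63  65  68  68
170  60  61  61  65  85 114 135 133 112  91  74  66  67  77  81  80  94 123 140 131 100  82  83  91  95  97 101  95  83  72  73  73  74
172 123 128 129 129 130 135 145 149 133 105  96 109 120 114  99 101 123 142 142 133 120 117 128 139 143 144 139 128 104  79  74  73  74
174 131 143 148 147 147 145 143 141 127 106 101 122 135 124 105 101 118 131 130 122 115 115 127 139 145 145 145 135 113  86  74  75  77
176 125 140 145 142 133 120 118 127 124 105 101 121 137 135 117  98  96 105 113 114 108 103 107 117 120 117 124 128 113  86  77  77  76
178 126 141 146 145 138 125 118 124 120 105  97 109 130 136 122  99  85  89 103 118 120 112 107 115 116 114 125 130 114  89  78
[... 4988 characters left out ...]
 139
246  55 133 151 119  36  25  27  34  29  23  26  29  41  83 137 136 144 142 119 151 142 136 140 142 135 135 135 141
247  67 153 152  59  20  24  31  24  31  26  28  31  23  30  44  66 110 126 115 164 147 143 146 145 147 143 142 139
248  79 148 120  34  20  26  29  26  33  29  20  30  28  25  20  28  35  36  76 156 145 143 137 136 137 144 145 146
249 100 156 107  28  22  35  26  32  28  34  35  29  27  30  32  30  24  28  76 153 128  95  63  37  82 147 146 149
250 100 157 115  36  24  27  26  28  32  33  29  34  29  31  34  25  29  29  73 152 118  40  18   3  44 141 142 140
251  75 164 143  50  22  29  29  32  33  30  30  31  23  27  25  29  25  47 129 159 107  29  27  26  32  42  65 111
```

>>> {"fn": "move_arm", "kwargs": {
  "plan": [
    {"tx":0.1,"ty":0,"tz":0.5,"yaw":0,"hand":0.31},
    {"tx":0,"ty":0,"tz":1,"yaw":0,"hand":0.31},
    {"tx":0,"ty":0,"tz":0.75,"yaw":0,"hand":0.31},
    {"tx":0,"ty":0,"tz":0.5,"yaw":0,"hand":0.31},
    {"tx":0,"ty":0,"tz":0,"yaw":0,"hand":0.31}
  ]
}}

```text
clock: 6.85
ee_pos: [0.4768, -0.0317, 0.0467]
orientation: [-0.052, 0.999, 0.0, -0.001]
wrist_force: [0.6, 0.5, -0.4]
width: 0.657
finger_force: 12.6
```

>>> {"fn": "move_arm", "kwargs": {
  "plan": [
    {"tx":0,"ty":0,"tz":0.5,"yaw":0,"hand":0.31},
    {"tx":0,"ty":0,"tz":0,"yaw":0,"hand":0.31},
    {"tx":0,"ty":0,"tz":0,"yaw":0,"hand":0.31},
    {"tx":0,"ty":0,"tz":0,"yaw":0,"hand":0.31}
  ]
}}

```text
clock: 7.25
ee_pos: [0.4776, -0.0318, 0.0428]
orientation: [-0.052, 0.999, -0.0, 0.0]
wrist_force: [-0.1, -0.1, -0.8]
width: 0.662
finger_force: 12.6
```

>>> {"fn": "move_arm", "kwargs": {
  "plan": [
    {"tx":0,"ty":0,"tz":0,"yaw":0,"hand":0.1},
    {"tx":0,"ty":0,"tz":0,"yaw":0,"hand":0},
    {"tx":0,"ty":0,"tz":0,"yaw":0,"hand":-0.1},
    {"tx":0,"ty":0,"tz":0,"yaw":0,"hand":-0.2},
    {"tx":0,"ty":0,"tz":0,"yaw":0,"hand":-0.4}
  ]
}}

```text
clock: 7.75
ee_pos: [0.4775, -0.0318, 0.0427]
orientation: [-0.052, 0.999, -0.0, -0.0]
wrist_force: [-0.7, -0.1, -2.0]
width: 0.429
finger_force: 29.1
```

>>> {"fn": "move_arm", "kwargs": {
  "plan": [
    {"tx":0,"ty":0,"tz":0,"yaw":0,"hand":-1},
    {"tx":0,"ty":0,"tz":0,"yaw":0,"hand":-1},
    {"tx":0,"ty":0,"tz":0,"yaw":0,"hand":-1},
    {"tx":0,"ty":0,"tz":0,"yaw":0,"hand":-1},
    {"tx":0,"ty":0,"tz":0,"yaw":0,"hand":-1}
  ]
}}

```text
clock: 8.25
ee_pos: [0.4775, -0.0318, 0.0426]
orientation: [-0.052, 0.999, -0.0, -0.0]
wrist_force: [0.1, 0.3, -1.0]
width: 0.428
finger_force: 29.1
```

>>> {"fn": "move_arm", "kwargs": {
  "plan": [
    {"tx":0,"ty":0,"tz":0,"yaw":0,"hand":-1},
    {"tx":0,"ty":0,"tz":0,"yaw":0,"hand":-1},
    {"tx":0,"ty":0,"tz":0,"yaw":0,"hand":-1},
    {"tx":0,"ty":0,"tz":0,"yaw":0,"hand":-1},
    {"tx":0,"ty":0,"tz":0,"yaw":0,"hand":-1}
  ]
}}

```text
clock: 8.75
ee_pos: [0.4775, -0.0317, 0.0427]
orientation: [-0.052, 0.999, -0.0, -0.0]
wrist_force: [-1.0, -0.6, -0.9]
width: 0.424
finger_force: 29.1
```

>>> {"fn": "move_arm", "kwargs": {
  "plan": [
    {"tx":0,"ty":0,"tz":-0.5,"yaw":0,"hand":-1},
    {"tx":0,"ty":0,"tz":-1,"yaw":0,"hand":-1},
    {"tx":0,"ty":0,"tz":-1.5,"yaw":0,"hand":-1},
    {"tx":0,"ty":0,"tz":-2,"yaw":0,"hand":-1},
    {"tx":0,"ty":0,"tz":-2,"yaw":0,"hand":-1}
  ]
}}

```text
clock: 9.25
ee_pos: [0.4773, -0.0317, 0.114]
orientation: [-0.052, 0.999, -0.0, -0.0]
wrist_force: [0.4, 0.5, -2.2]
width: 0.432
finger_force: 29.1
```

>>> {"fn": "move_arm", "kwargs": {
  "plan": [
    {"tx":0,"ty":0,"tz":-2,"yaw":0,"hand":-1},
    {"tx":0,"ty":0,"tz":-2,"yaw":0,"hand":-1},
    {"tx":0,"ty":0,"tz":-1,"yaw":0,"hand":-1},
    {"tx":0,"ty":0,"tz":0,"yaw":0,"hand":-1},
    {"tx":0,"ty":0,"tz":0,"yaw":0,"hand":-1}
  ]
}}

```text
clock: 9.75
ee_pos: [0.4769, -0.0317, 0.1624]
orientation: [-0.052, 0.999, -0.0, -0.0]
wrist_force: [-0.5, -0.4, -2.1]
width: 0.427
finger_force: 29.1
```

Run:
```python
from h import *
o=observe();T=R.from_quat(o["orientation"]).as_matrix();p=np.array(o["ee_pos"]);print(p,o["width"],o["finger_force"])
a=save("top","t5.png");b=save("scene","s5.png")
g=lambda f:cv2.cvtColor(cv2.imread(f),cv2.COLOR_BGR2GRAY).astype(int)
# expected ring centre carried
c=p+T@[-.053-.072-.025,.0008,.0154-.003]
u=world2pix("top",c);v=world2pix("scene",c);print(c,u,v)
x,y=u.astype(int);print("top cols",x-16)
for r in range(y-14,y+16): print(r,' '.join('%3d'%k for k in g("pics/t5.png")[r,x-16:x+17]))
print("old ring place", g("pics/t5.png")[164,308:341])
```

```text
[ 0.47694111 -0.03173045  0.1623751 ] 0.4272815420974014 29.13564009591937
[ 0.62602185 -0.01522929  0.14984329] [318.87501574 154.67376536] [288.54686403 220.39518197]
top cols 302
140 150 151 151 150 150 150 150 149 149 147 142 127 113 116 134 143 147 147 145 145 148 148 148 148 147 144 142 141 140 134 117 100 107
141 149 149 147 148 147 147 148 146 145 142 139 130 123 125 131 136 138 138 137 137 137 137 136 135 130 126 123 119 117 112 103  94  96
142 138 139 138 138 137 137 136 134 129 124 121 115 110 110 113 114 112 111 109 110 109 108 107 106 101  99  95  93  89  89  86  85  84
143 115 114 112 112 111 109 107 106 102  99  96  92  90  90  90  92  91  88  88  85  82  81  81  80  78  76  75  74  72  73  73  75  76
144 103  96  91  86  82  80  80  80  79  77  77  81  85  91  99 104 105 103  98  87  78  73  68  65  63  62  62  61  60  61  62  70  71
145 122 112  98  81  70  67  64  66  67  70  80  95 107 117 127 136 139 136 129 115 103  92  80  69  60  54  55  53  54  55  58  65  65
146 146 140 123  97  75  59  58  63  74  91 108 124 133 135 137 141 141 141 139 135 132 124 113  96  8
[... 2578 characters left out ...]
 77  77  80  82  80  83  83  79  76  75
166  80  78  78  80  90 104 105  95  82  77  75  76  77  77  76  73  68  64  67  73  77  77  75  76  76  79  78  77  78  78  76  75  75
167  78  79  78  80  86 101 104  95  82  76  75  77  78  78  77  73  69  62  66  71  74  74  73  72  71  75  74  72  71  70  70  70  71
168  79  78  76  77  79  87  93  89  82  76  74  72  74  72  73  69  63  60  61  67  66  66  64  63  65  72  74  69  61  58  58  58  60
169  75  72  71  70  70  69  74  75  77  76  70  64  61  61  59  57  54  52  53  55  55  57  58  60  62  71  74  70  61  60  61  64  67
old ring place [80 81 78 76 77 78 77 77 77 74 69 65 69 72 75 76 76 77 78 81 81 81 85 84
 80 76 75 77 71 67 62 67 74]
```

>>> {"fn": "move_arm", "kwargs": {
  "plan": [
    {"tx":-1.4,"ty":-1,"tz":-1,"yaw":0,"hand":-1},
    {"tx":-2.5,"ty":-2,"tz":-1,"yaw":0,"hand":-1},
    {"tx":-2.5,"ty":-2,"tz":-1,"yaw":0,"hand":-1},
    {"tx":-2.5,"ty":-2,"tz":-1,"yaw":0,"hand":-1},
    {"tx":-2.5,"ty":-2,"tz":-1,"yaw":0,"hand":-1}
  ]
}}

```text
clock: 10.35
ee_pos: [0.6005, -0.1099, 0.2115]
orientation: [-0.052, 0.999, 0.0, -0.001]
wrist_force: [0.2, -0.4, -1.3]
width: 0.427
finger_force: 29.1
```

>>> {"fn": "move_arm", "kwargs": {
  "plan": [
    {"tx":0,"ty":0,"tz":0,"yaw":0,"hand":-1},
    {"tx":0,"ty":0,"tz":0,"yaw":0,"hand":-1}
  ]
}}

```text
clock: 10.55
ee_pos: [0.5995, -0.1093, 0.2109]
orientation: [-0.052, 0.999, 0.0, -0.002]
wrist_force: [-0.3, 0.7, -2.8]
width: 0.426
finger_force: 29.1
```

Run:
```python
from h import *
import pickle
o=observe();p=np.array(o["ee_pos"]);print(p,o["width"],o["finger_force"])
cm=camera_model("wrist");pickle.dump((o,cm),open("w6.pkl","wb"));a=save("wrist","w6.png")
u=world2pix("wrist",(.551,-.247,.124),cm);print(u)
t=cv2.imread("pics/top.png")[:,:,::-1]
x,y=int(u[0])-50,int(u[1])-50;x=max(x,0);y=max(y,0);x=min(x,540);y=min(y,300);print(x,y)
A=cv2.resize(a[y:y+100,x:x+100],(400,400),interpolation=cv2.INTER_CUBIC)
B=cv2.resize(t[167:217,395:445],(400,400),interpolation=cv2.INTER_CUBIC)
cv2.imwrite("pics/m6.png",np.hstack([A,B])[:,:,::-1])
```

```text
[ 0.59949018 -0.10931169  0.2109452 ] 0.42561430229601876 29.139256328344345
[167.57572985 132.09962425]
117 82
```

View pics/m6.png

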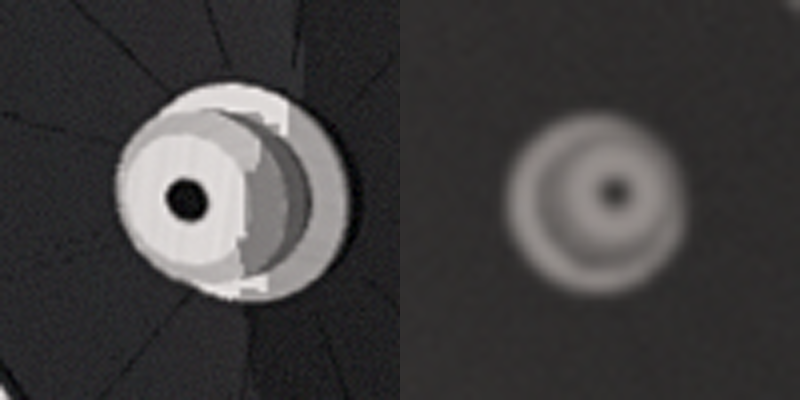

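Run:
```python
from h import *
import pickle
o,cm=pickle.load(open("w6.pkl","rb"))
print("wrist",pix2world("wrist",(163.75,132),.124,cm),pix2world("wrist",(175.25,130),.1,cm), [pix2world("wrist",(117+a/4,82+b/4),.1,cm) for a,b in((348,195),(235,83),(240,300))])
print("top",pix2world("top",(421.75,191),.124),pix2world("top",(419.5,192.3),.1))
# ring measured in top t5 vs model with front outer edge etc.
p=np.array([.47694,-.03173,.16237]);T=R.from_quat([-.052,.9986,0,0]).as_matrix()
for q in((-.1725,.0008,.0084),(-.15,.0008,.0084)):print(world2pix("top",p+T@q))
# measured ring front/middle from top at ring-top height
print(pix2world("top",(317.9,155),.154),pix2world("top",(318,145.0),.154))
print(T[:2,:2],R.from_quat(o["orientation"]).as_matrix())
```

```text
wrist [ 0.55122815 -0.25037357  0.124     ] [ 0.55073991 -0.25189111  0.1       ] [array([ 0.54884465, -0.22449819,  0.1       ]), array([ 0.52594446, -0.25104411,  0.1       ]), array([ 0.57618188, -0.25069319,  0.1       ])]
top [ 0.54984407 -0.2494512   0.124     ] [ 0.54990375 -0.24966338  0.1       ]
[317.95832712 144.41211559]
[318.88591439 154.25828784]
[ 0.62434229 -0.01318865  0.154     ] [ 0.64707537 -0.01312818  0.154     ]
[[-0.99459149 -0.10386417]
 [-0.10386417  0.99459149]] [[-9.94571657e-01 -1.03997051e-01 -3.43996961e-03]
 [-1.04000358e-01  9.94576941e-01  7.96429351e-04]
 [ 3.33848814e-03  1.14986413e-03 -9.99993766e-01]]
```

>>> {"fn": "move_arm", "kwargs": {
  "plan": [
    {"tx":0,"ty":0,"tz":0,"yaw":4,"hand":-1},
    {"tx":0,"ty":0,"tz":0,"yaw":5,"hand":-1},
    {"tx":0,"ty":0,"tz":0,"yaw":5,"hand":-1},
    {"tx":0,"ty":0,"tz":0,"yaw":5,"hand":-1},
    {"tx":0,"ty":0,"tz":0,"yaw":2,"hand":-1}
  ]
}}

```text
clock: 11.1
ee_pos: [0.5988, -0.1078, 0.2119]
orientation: [0.13, 0.991, 0.0, -0.001]
wrist_force: [0.3, -0.6, -1.8]
width: 0.429
finger_force: 29.1
```

>>> {"fn": "move_arm", "kwargs": {
  "plan": [
    {"tx":1.2,"ty":-1.1,"tz":0,"yaw":0,"hand":-1},
    {"tx":2.2,"ty":-2.1,"tz":0,"yaw":0,"hand":-1},
    {"tx":2.2,"ty":-2.1,"tz":0,"yaw":0,"hand":-1},
    {"tx":2.2,"ty":-2.1,"tz":0,"yaw":0,"hand":-1},
    {"tx":2.2,"ty":-2.1,"tz":0,"yaw":0,"hand":-1}
  ]
}}

```text
clock: 11.6
ee_pos: [0.4772, -0.1747, 0.2123]
orientation: [0.129, 0.992, 0.0, -0.001]
wrist_force: [0.1, 0.4, -1.9]
width: 0.426
finger_force: 29.1
```

>>> {"fn": "move_arm", "kwargs": {
  "plan": [
    {"tx":2.2,"ty":-2.1,"tz":0,"yaw":0,"hand":-1},
    {"tx":2.2,"ty":-2.1,"tz":0,"yaw":0,"hand":-1},
    {"tx":1.2,"ty":-1.2,"tz":0,"yaw":0,"hand":-1},
    {"tx":0,"ty":0,"tz":0,"yaw":0,"hand":-1},
    {"tx":0,"ty":0,"tz":0,"yaw":0,"hand":-1}
  ]
}}

```text
clock: 12.1
ee_pos: [0.4115, -0.212, 0.2128]
orientation: [0.13, 0.992, 0.0, 0.0]
wrist_force: [0.5, -0.6, -1.2]
width: 0.426
finger_force: 29.1
```

Run:
```python
from h import *
o=observe();T=R.from_quat(o["orientation"]).as_matrix();p=np.array(o["ee_pos"]);print(p,o["width"],np.round(T,4).tolist())
print("spindle in tool",T.T@(np.array([.551,-.2505,p[2]-.0127])-p),"want -.1465,.0003")
```

```text
[ 0.41151766 -0.21201075  0.21279514] 0.4264687590267407 [[-0.9662, 0.2576, 0.0009], [0.2576, 0.9662, 0.0005], [-0.0007, 0.0007, -1.0]]
spindle in tool [-0.14468078 -0.00126328  0.0128028 ] want -.1465,.0003
```

>>> {"fn": "move_arm", "kwargs": {
  "plan": [
    {"tx":0.2,"ty":-0.15,"tz":1,"yaw":0,"hand":-1},
    {"tx":0,"ty":0,"tz":2,"yaw":0,"hand":-1},
    {"tx":0,"ty":0,"tz":2,"yaw":0,"hand":-1},
    {"tx":0,"ty":0,"tz":0,"yaw":0,"hand":-1},
    {"tx":0,"ty":0,"tz":0,"yaw":0,"hand":-1}
  ]
}}

```text
clock: 12.6
ee_pos: [0.4092, -0.2131, 0.1623]
orientation: [0.13, 0.992, 0.0, -0.0]
wrist_force: [0.6, -0.4, -1.1]
width: 0.427
finger_force: 29.1
```

Run:
```python
from h import *
o=observe();T=R.from_quat(o["orientation"]).as_matrix();p=np.array(o["ee_pos"]);print(p,o["width"],np.round(T[2],4))
print("spindle in tool",T.T@(np.array([.551,-.2505,p[2]-.0127])-p))
a=save("top","t7.png");b=save("scene","s7.png")
c=p+T@[-.15,.0003,.0087];print("pred ring c",world2pix("top",c),world2pix("scene",c),"hole",world2pix("top",(.551,-.2505,.124)),world2pix("scene",(.551,-.2505,.124)))
g=cv2.cvtColor(a,cv2.COLOR_RGB2GRAY)
for r in range(176,206): print(r,' '.join('%3d'%k for k in g[r,406:440]))
g=cv2.cvtColor(b,cv2.COLOR_RGB2GRAY);x,y=world2pix("scene",c).astype(int);print("scene cols",x-21)
for r in range(y-16,y+22): print(r,' '.join('%3d'%k for k in g[r,x-21:x+22]))
```

```text
[ 0.40924219 -0.21311456  0.16225994] 0.4271037764495538 [ 1.e-03  5.e-04 -1.e+00]
spindle in tool [-0.1466165   0.00030739  0.01255955]
pred ring c [425.6138008  187.29732872] [211.86451527 155.49367418] hole [422.1975623  190.50031256] [215.21808861 163.22200304]
176  48  48  48  47  48  48  48  48  48  49  49  50  53  58  58  62  67  69  71  68  60  55  52  49  46  45  48  46  46  47  46  47  47  47
177  48  46  49  48  49  47  46  47  48  51  56  66  75  87  91  95  99 103 105 101  93  85  74  61  50  48  47  47  46  48  45  47  47  46
178  47  46  47  48  47  46  45  47  50  59  78  97 111 119 123 121 120 121 124 123 122 119 106  90  69  56  49  46  47  48  46  46  46  45
179  49  48  47  48  48  46  47  51  61  82 108 124 128 127 121 116 111 108 109 115 121 126 127 117  99  78  62  50  47  46  46  48  47  46
180  47  50  48  48  49  48  50  61  87 112 128 128 117 104  95  88  82  78  79  85  93 106 119 127 122 110  89  66  54  48  46  47  46  48
181  47  50  48  48  46  48  54  79 112 132 132 116  98  85  79  75  67  61  57  59  62  75  93 113 126 127 115  90  64  51  47  47  4
[... 9368 characters left out ...]
  18   2  10   9  14   8   6  12   9  12  11  15   0  12   4   5  12  61 134 140 127  78  41  17  20  25  40  18  10   6  15  33  81 140 146 126  80  18   0   0  13  11  13
174   3  12   8   8   4   1  21   1   8   0   1  16  12   1   0   7   3  15  73 126 131 132 127  67  43  19  19  19  17  26  61  97 138 143 127  80  22   0   1   8  10   9   9
175   7   8  13  14  13  17   5  16   1  14  13  13   5   0   1  13   8   3  13  62  75  86 128 131 120  77  66  72  74 104 129 133 137 121  90  22   4   0   4  14  11  10   9
176   7   9   8  12  13   6   7  14  11  15   3  17   3   3   2   4   6   6   8  18  39  60  71  78  77  75  77  76  84 135 134 103  74  54  24   1   0   4  10   9  12   9   8
```

Run:
```python
from h import *
def model(p,q,b,rows,off=(0,0)):
    T=R.from_quat(q).as_matrix();pts={}
    for s in(1,-1):
        a=np.linspace(0,2.2,400);F=np.array([.02025,0]);c=np.c_[.02025*np.cos(a),s*.02025*np.sin(a)]-F
        t=-s*.25*-1 if False else -s*.25
        # rotate arm outward about F
        M=np.array([[np.cos(t),-np.sin(t)],[np.sin(t),np.cos(t)]]);c=c@M.T+F
        pts[s]=np.array([world2pix("top",np.array(p)+T@[-.15-x+off[0],.0003+y+off[1],.0087]) for x,y in c])+b
    for r in rows:
        o=[]
        for s in pts:
            w=pts[s];o+= [round(w[i,0],1) for i in range(len(w)-1) if (w[i,1]-r)*(w[i+1,1]-r)<=0]
        print(r,o)
    print("top row",min(w[:,1].min() for w in pts.values()))
print("t5 obs 148:(311,325.5) 150:(309,327) 155:(307,329) 158:(307.8,328.8)");model([.47694,-.03173,.16238],[-.052,.9986,0,0],np.array([-1,.6]),(148,150,155,158))
print("t7 obs 179:(418.2,427.7) 180:(416.5,429.2) 184: right 433.2 188: 434.5, 192: 433.8, 196:432");model([.40924,-.21311,.16226],[.13,.9915,0,0],np.array([-.7,.2]),(179,180,182,184,188,192,196))
```

```text
t5 obs 148:(311,325.5) 150:(309,327) 155:(307,329) 158:(307.8,328.8)
148 [np.float64(310.0), np.float64(326.7)]
150 [np.float64(308.2), np.float64(328.3)]
155 [np.float64(306.7), np.float64(329.4)]
158 [np.float64(307.3)]
top row 145.4755489328928
t7 obs 179:(418.2,427.7) 180:(416.5,429.2) 184: right 433.2 188: 434.5, 192: 433.8, 196:432
179 [np.float64(417.7), np.float64(429.0)]
180 [np.float64(416.4), np.float64(431.6)]
182 [np.float64(414.9), np.float64(434.0)]
184 [np.float64(414.1), np.float64(435.3)]
188 [np.float64(436.3)]
192 [np.float64(435.5)]
196 []
top row 177.55032022943146
```

```bash
cat > fit.py <<'E'
from h import *
from scipy.optimize import least_squares
from scipy.spatial import cKDTree
p=np.array([.40924,-.21311,.16226]);T=R.from_quat([.13,.9915,0,0]).as_matrix();sp=np.array([.551,-.2505,.124])
B={"top":np.array([421.5,190.7])-world2pix("top",sp),"scene":np.array([215.0,161.6])-world2pix("scene",sp)}
O={"top":np.array([(418.2,179),(416.5,180),(415.3,181),(427.7,179),(429.2,180),(430.7,181),(431.6,182),(432.5,183),(433.2,184),(434,186),(434.4,188),(434.3,190),(433.8,192),(433,194),(432.2,196)]),
"scene":np.array([(202.5,155.5),(203,153),(204,151.5),(206,150),(207.3,149),(209.2,148),(203.3,158),(203.6,159),(204.3,161),(206.5,162.2),(209.5,163),(222.9,158),(223.7,157),(225,156)])}
CM={n:camera_model(n) for n in B}
def ring(x):
    dx,dy,yaw,op,dz,tilt=x;out=[]
    for s in(1,-1):
        a=np.linspace(0,2.1,120);F=np.array([.02025,0]);c=np.c_[.02025*np.cos(a),s*.02025*np.sin(a)]-F
        t=-s*op;M=np.array([[np.cos(t),-np.sin(t)],[np.sin(t),np.cos(t)]]);out.append(c@M.T+F)
    c=np.vstack(out);c=np.c_[c,np.zeros(len(c))]@R.from_euler('zy',[yaw,tilt]).as_matrix().T
    return p+(T@(np.c_[-c[:,0]-.15+dx,c[:,1]+.0003+dy,.0097-c[:,2]+dz]).T).T
def res(x,names,pri=(3e-3,3e-3,.1,.03,1.5e-3,.05)):
    W=ring(x);r=[]
    for n in names:
        P=np.array([world2pix(n,w,CM[n]) for w in W])+B[n];r+=list(cKDTree(P).query(O[n])[0]/.5)
    return np.r_[r,(np.array(x)-[0,0,0,.25,0,0])/pri]
for names in(("top",),("scene",),("top","scene")):
    s=least_squares(res,[0,0,0,.25,0,0],args=(names,),x_scale=[.003,.003,.1,.03,.002,.05],diff_step=1e-2,method="trf")
    bst=s
    for _ in range(2): 
        from scipy.optimize import minimize
        m=minimize(lambda x:np.sum(res(x*[.003,.003,.1,.03,.002,.05],names)**2),bst.x/[.003,.003,.1,.03,.002,.05],method="Nelder-Mead",options=dict(maxiter=500));x=m.x*[.003,.003,.1,.03,.002,.05]
        bst.x=x
    print(names,np.round(x,4),m.fun, "rms px",np.sqrt(np.mean((res(x,names)[:-6]*.5)**2)))
E
timeout 400 python3 fit.py
```

```text
('top',) [ 1.500e-03  2.000e-03 -1.960e-01  2.025e-01  2.000e-04 -2.250e-02] 14.15599452891327 rms px 0.3389457844406906
('scene',) [0.0011 0.005  0.1675 0.1944 0.0002 0.0995] 67.6706719546683 rms px 0.987182701648833
('top', 'scene') [0.0019 0.0023 0.0546 0.1773 0.0022 0.047 ] 133.51129165994752 rms px 1.0313125745379585
```

>>> {"fn": "move_arm", "kwargs": {
  "plan": [
    {"tx":-0.1,"ty":-0.15,"tz":0.5,"yaw":0,"hand":-1},
    {"tx":0,"ty":0,"tz":1,"yaw":0,"hand":-1},
    {"tx":0,"ty":0,"tz":0.7,"yaw":0,"hand":-1},
    {"tx":0,"ty":0,"tz":0,"yaw":0,"hand":-1},
    {"tx":0,"ty":0,"tz":0,"yaw":0,"hand":-1}
  ]
}}

```text
clock: 13.2
ee_pos: [0.4091, -0.2154, 0.1403]
orientation: [0.13, 0.991, 0.0, -0.0]
wrist_force: [-0.7, -0.1, -1.8]
width: 0.425
finger_force: 29.1
```

>>> {"fn": "move_arm", "kwargs": {
  "plan": [
    {"tx":0,"ty":0,"tz":0.3,"yaw":0,"hand":-1},
    {"tx":0,"ty":0,"tz":0.3,"yaw":0,"hand":-1},
    {"tx":0,"ty":0,"tz":0.3,"yaw":0,"hand":-1},
    {"tx":0,"ty":0,"tz":0,"yaw":0,"hand":-1},
    {"tx":0,"ty":0,"tz":0,"yaw":0,"hand":-1}
  ]
}}

```text
clock: 13.7
ee_pos: [0.4093, -0.2155, 0.1316]
orientation: [0.13, 0.991, -0.0, -0.0]
wrist_force: [0.8, 0.3, -3.3]
width: 0.427
finger_force: 29.1
```

Run:
```python
from h import *
o=observe();print(o["ee_pos"],o["wrist_force"],o["wrist_torque"],o["width"])
a=save("top","t8.png");b=save("scene","s8.png")
g=cv2.cvtColor(a,cv2.COLOR_RGB2GRAY)
for r in range(177,208): print(r,' '.join('%3d'%k for k in g[r,404:438]))
```

```text
[ 0.40925973 -0.21551496  0.1316003 ] [ 0.83732069  0.26033104 -3.34998487] [0.00322839 0.00958267 0.05381026] 0.4265509086574973
177  50  50  46  51  48  47  47  47  48  48  47  47  48  49  50  48  49  47  50  47  49  47  47  46  47  46  46  46  48  47  48  47  47  46
178  49  49  49  48  47  47  48  47  48  48  48  49  52  52  55  57  61  64  62  61  58  53  50  49  45  46  45  47  47  49  47  47  47  48
179  49  48  49  48  49  48  47  48  47  49  51  60  68  78  86  91  94  97  94  93  87  76  62  53  48  47  46  48  46  47  47  47  45  49
180  47  47  50  48  48  47  49  50  49  55  73  89 102 114 121 122 123 121 121 122 117 108  92  78  62  53  48  48  47  49  46  47  47  48
181  47  48  49  48  48  48  49  50  58  79 103 120 127 130 131 126 124 120 119 120 121 122 119 109  93  71  55  48  48  48  48  49  45  47
182  45  46  49  48  47  48  49  57  81 106 127 134 129 127 125 119 116 111 110 108 107 113 122 125 118  99  73  56  47  46  49  46  45  46
183  48  48  49  48  48  48  53  75 106 129 137 130 121 119 121 119 116 114 115 112 105  98 106 117 124 119 100  75  56  48  47  4
[... 2669 characters left out ...]

203  48  47  49  47  47  45  45  54  65  67  62  65  77  86  93  94  96  91  82  69  58  51  47  46  52  61  67  64  54  48  45  43  47  45
204  48  47  44  47  46  45  45  55  66  66  56  50  51  52  56  56  58  55  53  50  49  47  45  46  54  64  65  62  53  44  44  46  44  46
205  48  47  47  46  45  46  47  54  66  67  58  47  47  48  45  46  47  46  43  44  44  45  44  48  57  65  64  55  48  43  46  46  44  46
206  48  47  46  48  48  47  46  55  69  68  54  48  46  47  45  45  45  44  43  43  44  45  45  50  60  65  61  52  45  44  43  46  43  45
207  46  47  45  47  46  47  47  56  68  69  55  47  46  47  45  45  45  44  44  42  45  43  48  55  64  65  58  50  45  43  44  42  43  44
```

>>> {"fn": "move_arm", "kwargs": {
  "plan": [
    {"tx":0,"ty":0,"tz":0.3,"yaw":0,"hand":-1},
    {"tx":0,"ty":0,"tz":0.3,"yaw":0,"hand":-1},
    {"tx":0,"ty":0,"tz":0.3,"yaw":0,"hand":-1},
    {"tx":0,"ty":0,"tz":0,"yaw":0,"hand":-1},
    {"tx":0,"ty":0,"tz":0,"yaw":0,"hand":-1}
  ]
}}

```text
clock: 14.3
ee_pos: [0.4092, -0.2155, 0.1225]
orientation: [0.13, 0.991, 0.0, -0.0]
wrist_force: [0.6, 0.2, -1.8]
width: 0.424
finger_force: 29.1
```

>>> {"fn": "move_arm", "kwargs": {
  "plan": [
    {"tx":0,"ty":0,"tz":0.3,"yaw":0,"hand":-1},
    {"tx":0,"ty":0,"tz":0.2,"yaw":0,"hand":-1},
    {"tx":0,"ty":0,"tz":0,"yaw":0,"hand":-1},
    {"tx":0,"ty":0,"tz":0,"yaw":0,"hand":-1},
    {"tx":0,"ty":0,"tz":0,"yaw":0,"hand":-1}
  ]
}}

```text
clock: 14.8
ee_pos: [0.4094, -0.2156, 0.1177]
orientation: [0.13, 0.991, -0.0, 0.0]
wrist_force: [0.6, 0.8, -1.4]
width: 0.426
finger_force: 29.1
```

>>> {"fn": "move_arm", "kwargs": {
  "plan": [
    {"tx":0,"ty":0,"tz":0.2,"yaw":0,"hand":-1},
    {"tx":0,"ty":0,"tz":0.1,"yaw":0,"hand":-1},
    {"tx":0,"ty":0,"tz":0,"yaw":0,"hand":-1},
    {"tx":0,"ty":0,"tz":0,"yaw":0,"hand":-1},
    {"tx":0,"ty":0,"tz":0,"yaw":0,"hand":-1}
  ]
}}

```text
clock: 15.3
ee_pos: [0.4093, -0.2154, 0.1147]
orientation: [0.13, 0.991, 0.0, -0.0]
wrist_force: [-0.6, 0.4, -2.1]
width: 0.425
finger_force: 29.2
```

Run:
```python
from h import *
o=observe();print(o["ee_pos"],o["wrist_force"],o["wrist_torque"],o["width"])
a=save("top","t9.png");b=save("scene","s9.png")
g=cv2.cvtColor(a,cv2.COLOR_RGB2GRAY)
for r in range(178,208,1): print(r,' '.join('%3d'%k for k in g[r,404:438]))
g=cv2.cvtColor(b,cv2.COLOR_RGB2GRAY)
for r in range(153,188): print(r,' '.join('%3d'%k for k in g[r,198:236]))
```

```text
[ 0.40925321 -0.21544306  0.11467346] [-0.60224817  0.39997619 -2.05996276] [0.12738489 0.03277462 0.07352264] 0.4249121510352152
178  49  49  48  47  47  47  47  48  48  48  47  49  51  50  48  49  52  51  52  50  48  48  48  46  45  47  44  48  47  47  48  47  47  49
179  49  48  48  49  49  49  48  47  46  50  52  57  61  66  68  71  75  78  73  63  56  51  48  46  47  45  47  46  47  47  46  46  46  45
180  48  47  48  47  46  48  47  48  51  57  72  86  96 101 104 106 112 114 107  97  85  71  57  50  46  46  46  48  47  48  47  47  47  47
181  48  48  48  47  49  46  49  53  66  86 107 123 129 129 130 131 134 133 130 126 118 104  87  67  53  46  45  47  47  47  47  48  47  47
182  47  45  48  47  48  49  52  71  96 116 131 142 141 137 134 135 132 132 129 130 132 127 117  96  72  55  47  46  46  47  46  48  47  47
183  47  48  48  49  47  52  66  96 123 137 142 145 143 136 131 129 125 123 121 120 122 129 131 122 100  76  56  48  46  45  46  45  45  46
184  48  47  45  48  50  60  88 119 136 141 144 143 135 128 127 126 128 126 124 119 116 120 128 132 124 102  75  55  47  45  47  4
[... 7989 characters left out ...]
  18  11  12   7   8  13   0   3   4  13  13   5   4  14  12   1   4   4   9
184  11  13   6   8   8  11   9  19   3  10   7   5  15   7   4  10   5   7   5   1   8  10  14  12   0  13  10   9  11   2   9  14  11  13  16  10  12   0
185  13   1  13  13  18   1   9  11   3  24   9  14   6   7   8   6  11  11  17   3   6  10   5   6   8  12  12   2  19   6   9   1  13   2   7   5   0  12
186   4  10   7   4   4  18   0   8   1   6   3  17   9  12  16   4  14   4  12  20  11  11  11   9   5  11  13   5  10   8  20  12  13  13   5   6  12  16
187  16   9  14   8   0   3   5  11   0   9  11   6   1  15  14   1  11  10  13   8   8   8  12   1   6   3  20  17  11   9   8   4   4  19   5   3  10   5
```

>>> {"fn": "move_arm", "kwargs": {
  "plan": [
    {"tx":0,"ty":0,"tz":0.1,"yaw":0,"hand":-1},
    {"tx":0,"ty":0,"tz":0,"yaw":0,"hand":-1},
    {"tx":0,"ty":0,"tz":0,"yaw":0,"hand":-1},
    {"tx":0,"ty":0,"tz":0,"yaw":0,"hand":-1},
    {"tx":0,"ty":0,"tz":0,"yaw":0,"hand":-1}
  ]
}}

```text
clock: 15.9
ee_pos: [0.4093, -0.2155, 0.1136]
orientation: [0.13, 0.991, -0.0, -0.0]
wrist_force: [0.5, 0.3, -1.5]
width: 0.425
finger_force: 29.2
```

Run:
```python
from h import *
o=observe();print(o["wrist_force"],o["wrist_torque"],o["ee_pos"])
```

```text
[ 0.5374187   0.34037113 -1.53827463] [0.10158982 0.13099499 0.07894008] [ 0.40927513 -0.21549003  0.11364182]
```

>>> {"fn": "move_arm", "kwargs": {
  "plan": [
    {"tx":0,"ty":0,"tz":0.05,"yaw":0,"hand":-1},
    {"tx":0,"ty":0,"tz":0,"yaw":0,"hand":-1},
    {"tx":0,"ty":0,"tz":0,"yaw":0,"hand":-1},
    {"tx":0,"ty":0,"tz":0,"yaw":0,"hand":-1}
  ]
}}

```text
clock: 16.3
ee_pos: [0.4093, -0.2155, 0.1132]
orientation: [0.13, 0.991, -0.0, -0.0]
wrist_force: [-0.4, 0.8, -1.8]
width: 0.426
finger_force: 29.2
```

Run:
```python
from h import *
ax=np.array([.551,-.2513,0]);h=np.array([.966,-.258,0]);l=np.array([.258,.966,0])
b=np.array([215.0,161.6])-world2pix("scene",ax+[0,0,.124])
for n,x,y,z in(("front out top",.026,0,.1045),("front out bot",.026,0,.1005),("front in top",.0215,0,.1045),("washer front",.025,0,.100),("lug L top",-.026,.024,.1045),("lug R top",-.026,-.024,.1045)):
    print(n,np.round(world2pix("scene",ax+h*x+l*y+[0,0,z])+b,1))
g=cv2.cvtColor(cv2.imread("pics/scene.png"),cv2.COLOR_BGR2GRAY)
g2=cv2.cvtColor(cv2.imread("pics/s9.png"),cv2.COLOR_BGR2GRAY)
for c in(210,213,216,218,220): print(c,"before",g[166:184,c],"after",g2[166:184,c])
```

```text
front out top [207.8 173.5]
front out bot [208.1 174.6]
front in top [209.3 172.4]
washer front [208.4 174.5]
lug L top [231.7 166.1]
lug R top [218.1 155.6]
210 before [ 95  96  82  56  33  46  77 127 134 131  65   0   0   4  11  10   6  12] after [ 89  93  87  57  28  44  82 123 141 138  83  12   0   0  11  12  11   8]
213 before [126 108 102 105  73  35  26  21  67 131 131  66   1   0   0   8   9   9] after [128 107 105  99  75  36  28  14  78 139 143  68  14   1   7   6  12   7]
216 before [132  97  97  98  72  36  40  35  14  81 129 106  27   2  10   7   8   9] after [125 101 104 104  72  41  41  38  19  89 137  91  21   2   0   8  14   1]
218 before [109  99 106 103  67  42  43   9  46 139 134  83  23   2   5  14   9  10] after [119 102 107 104  70  35  44  12  47 140 138  66  18   0   0  12   2  11]
220 before [105 106  98  67  41  44  39  19  76 137 127  45   4   0   3   7   3  14] after [108 105 102  71  38  41  32  20  83 141  88  28   0   0   2   8  15   7]
```

```bash
python3 -c "
from workcell import *
print(finish_job())"
```

```text
the job is handed in; nothing more can be done
None
```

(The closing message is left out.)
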